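# Bring a hanging relay unit to rest over the reader

### The job

A relay unit hangs on a freely swinging hanger below an overhead trolley, parked askew with its black dome foot on the white shelf. Using only the trolley's orange handle, draw the unit off the shelf (it will drop off and swing), bring it along the rail until its foot is over the middle of the green reader window, and damp the swing by moving the trolley; the unit must hang still there for five seconds for the reading, and then let go of the handle and leave it hanging still. Do not touch the unit or its hanger, do not let it swing wildly, and leave the other things on the bench alone.

Things in the scene. Friction and masses are not known exactly. Their poses are not given: they have to be found in the camera images.
- gantry: bench gantry, fixed: aluminium rail 1000 mm long, 790 mm above the table, on two posts. Origin on the table; y runs along the rail, x across it (away from the robot), z up. The rail lies at x = +100 mm; the unit hangs and swings in the vertical plane x = 0, and the handle lies at x = -173 mm.
- trolley (a joint): position of the trolley along the gantry's +y in m, 0 at mid rail, travel -0.27 to 0.24; trolley 0.9 kg with 1 N dry friction and 2 N s/m drag, so it stays where it is left
- handle (a point): grip point on the trolley's orange handle: upright block 34 mm in gantry x, 24 in gantry y, 75 tall, top 25 mm above this point, which is 260 mm above the table. It stands on a level bar (50 mm below the grip point) from a 30 mm wide steel drop bar, which hangs 83 mm beyond it (gantry +x). Rigid with the trolley, same gantry y as the hinge pin. Pinch from above, fingers closing along gantry y.
- unit: the hanging unit with its rigid hanger; origin in the middle of the white box, 555 mm below the hinge pin. It swings about gantry x only: its z axis points along the hanger to the pin, upright when it hangs straight. Almost no damping (a swing takes over a minute to die by itself). Parked on the shelf it leans about 0.16 rad (9 degrees), foot towards gantry +y.
- foot (a point): lowest point of the black dome (radius 15 mm) under the hanging white relay unit (66 x 76 x 100 mm). Rigid on the hanger, 635 mm below the hinge pin on the trolley (720 mm above the table, 173 mm in gantry +x from the handle); hanging straight it is 85 mm above the table. Unit with hanger nominally 0.6 kg (0.7 to 1.4 times); swings like a pendulum about 0.55 m long, period about 1.5 s.
- shelf_edge (a point): middle of the inner edge of the white slippery park shelf, 93 mm above the table (top 8 mm higher than the freely hanging foot). The shelf runs from here towards gantry +y, for 170 mm; the foot drops off when the trolley is drawn towards gantry -y past this edge.
- window (a point): centre of the round green reader window (60 mm across, white dot in the middle), 41 mm above the table on a grey box 130 x 110 x 40 mm, fixed somewhere on the bench exactly under the line that the foot travels, on the gantry -y side of the shelf
- screwdriver: red screwdriver lying on the bench, leave alone
- faceplate: steel plate 150 x 70 x 6 mm with two holes lying on the bench, leave alone
- relay0: loose white relay 56 x 50 x 40 mm at the right of the bench, leave alone
Not all that is in view belongs to the job. Of the things that look like the part that bears window, the largest one is meant.

How it is judged:
By the outcome, as a careful person would: the job done as asked, in the order asked, and still so for the second after the job is handed in, with the robot touching nothing.
It also fails if it takes over 53 s, if anything falls off the work surface, if the arm or the gripper's body presses on something with over 40 N, if the wrist force passes 120 N, or if a joint passes its speed limit or range.

### The arm

A 6-joint arm with a two-finger parallel gripper is mounted at the origin on the work surface. World frame = base frame: x ahead of the robot, y to its left, z up, the work surface at z = 0. Lengths are in m, angles in degrees, forces in N, time in s.
With the tool pointing down it reaches from about 0.3 to 0.75 m from the base axis. Payload 8.5 kg.
Tool frame: the origin (TCP) lies midway between the tips of the shut fingers; the grasp point (between the pads) lies grasp_offset behind it (grasp_offset is the distance from the TCP to the grasp point, in m); z points along the fingers, y is the line along which they close (so a half turn about z gives the same grasp; the last joint's range is limited). The gripper opens to 85 mm and grips with 20 to 120 N. Pads are 22 mm wide; open, the fingers measure 114 mm over their backs; the gripper's body (76 mm by 85 mm) begins 54 mm behind the grasp point. The pads swing forward as they close: fully open they stand 13 mm farther back than shut.
Start: joints at [-76.794, 21.807, 74.336, -0, 83.858, -12.336], TCP at [0.237, -0.496, 0.231] pointing down, gripper open.
Joint ranges: [-178.18, 178.18], [-50.72, 133.34], [12.68, 142.11], [-81.47, 261.47], [9.98, 163.14], [-165.26, 165.26]. Speed limits (degrees/s): [136.94, 136.94, 180, 180, 180, 180].

### API

Orientations are given as a 3x3 rotation matrix whose columns are the frame's x, y, z axes.
In Python, from rig import observe, get_image, camera_params, close_job, grasp_offset gives the robot as it stands.
- The arm moves only by the shell command python3 -m handwheel 'ROWS' [OPENING] [FORCE]. ROWS is JSON, a list of rows, each a list of 2 entries, a list of its own where there are three numbers: the shift along the tool's x, y, z as a fraction of full scale, then the turn, a rotation vector about the tool's x, y, z as a fraction of full scale. In form: [[[dx, dy, dz], [ax, ay, az]], ...]. A call has 1 to 10 rows; each row is the pose to reach, as a shift and turn from the pose commanded when the call began, along the tool's axes at that moment, turning the shorter way round; what a row does not reach only later rows make up. Full scale, the value 1, is 0.5 m for a shift and pi rad for a turn. A row lasts 1/10 s, in which the tool goes at most 50 mm and 8.59 degrees, less where a joint would pass 70% of its speed; a pose out of reach is approached as far as the arm can. A call with a number of a shift or a turn outside -1 to 1 is refused whole. A call with a gripper value outside its range is refused whole. OPENING is the opening, from 0 (shut) to 1 (fully open), set as the call begins (- or left out, the last holds). The fingers move at their own pace and stop on an object; FORCE is the grip in N (left out, the last holds). Time passes only in rows, so rows that repeat a pose let the fingers close. It gives the time, the measured TCP pose, the force, the opening and the grip force at its end, in the units of the state.
- observe(): the state, without advancing time (a new reading comes with each control period).
- get_image(name): name is "side" or "top"; returns (picture, depth): 420x560x3 uint8, red, green, blue; 420x560 float32, m along the optical axis (not along the pixel's ray), 0 where there is no reading.
- camera_params(name): a dict with "K" (3x3 intrinsics, pixels), "R" (3x3) and "t" (3): a world point X has camera coordinates R X + t. Camera axes: x right, y down, z forward; pixel columns grow to the right and rows downward; lengths in m; the calibration is good to about 2 mm. A picture is of the moment at which its call begins. camera_params takes no time and is no camera call.
- close_job(): hands the job in; it is judged then, once.
The state is a dict: "time_s": time; "q": joint angles; "qvel": joint speeds; "joint_efforts": joint torques, N m; "position": TCP position; "tool_rot": TCP orientation; "ft_force": force on the tool from outside, world axes, zero at the start; "wrist_torque": the same for the moment, N m; "grip_width": finger opening in m; "gripper_force": force on a finger pad.
Only numpy, scipy, OpenCV 4.12 (cv2) and the standard library are available. Lean on these libraries where they do the work, as an engineer would, in place of code of your own. Each camera call takes 0.05 s, during which the arm holds its last target. There are 200 camera calls.

## Working session

There is one attempt and no reset: what is moved stays moved. The work goes in short steps, Python scripts to look and compute and a shell command to move; the robot and the scene stay as the last step left them, time stands still between calls to the robot, and variables do not carry over. Pictures are saved under pics/ and viewed, at most 10 in all, crops included, and the job is handed in when it is done.

```bash
mkdir -p pics; ls; python3 - <<'E'
from rig import *
import cv2,numpy as np
np.set_printoptions(precision=4,suppress=True)
s=observe();print(s['time_s'],s['position'],s['tool_rot'],s['grip_width'],grasp_offset)
for n in('side','top'):
    p,d=get_image(n);cv2.imwrite(f'pics/{n}0.png',p[:,:,::-1]);np.savez(f'{n}0.npz',p=p,d=d);c=camera_params(n);print(n,c)
E
```

```text
pics
0.0 [ 0.2371 -0.4959  0.2307] [[ 0.9023  0.4312 -0.0003]
 [ 0.4312 -0.9023  0.0014]
 [ 0.0003 -0.0014 -1.    ]] 0.085260780184703 0.0187
side {'K': array([[424.8898,   0.    , 277.7833],
       [  0.    , 424.8898, 210.1444],
       [  0.    ,   0.    ,   1.    ]]), 'R': array([[ 0.3166,  0.9486, -0.0039],
       [ 0.903 , -0.3026, -0.3049],
       [-0.2904,  0.093 , -0.9524]]), 't': array([-0.1444, -0.4983,  1.5789])}
top {'K': array([[436.8963,   0.    , 272.3374],
       [  0.    , 436.8963, 207.2263],
       [  0.    ,   0.    ,   1.    ]]), 'R': array([[-0.0136, -0.9994,  0.0306],
       [-0.989 ,  0.0089, -0.1473],
       [ 0.147 , -0.0323, -0.9886]]), 't': array([-0.0735,  0.6149,  1.0479])}
```

View pics/side0.png

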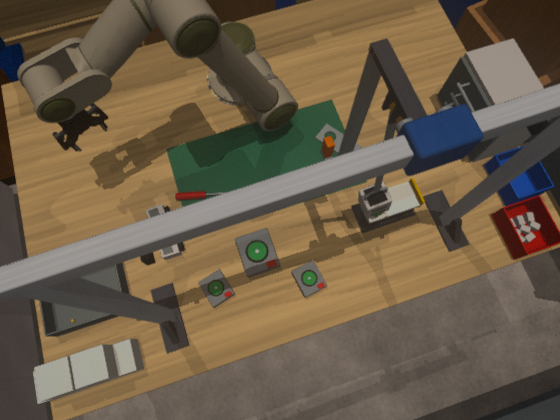

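View pics/top0.png

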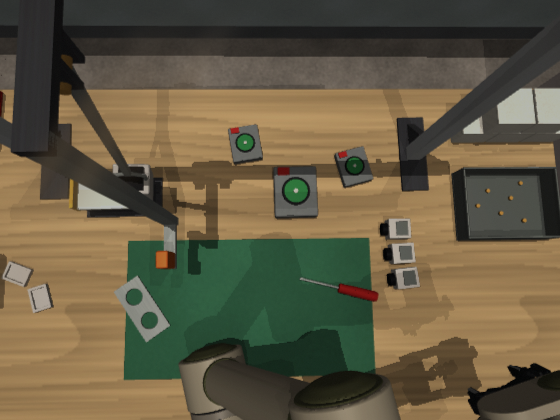

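The side view (also high up) shows the orange handle at about (328,147), the unit at (378,200), and the largest reader box at (257,250). In the top view the handle is at (165,259), the shelf and unit at (120,190), and the large window at (295,190). The smaller decoys are at (245,143) and (353,165).

```bash
cat > h.py <<'E'
from rig import *
import cv2,numpy as np
np.set_printoptions(precision=4,suppress=True)
def ray(n,uv):
    c=camera_params(n);R,t,K=c['R'],c['t'],c['K']
    d=R.T@np.linalg.solve(K,np.array([uv[0],uv[1],1.]));return -R.T@t,d
def onz(n,uv,z):
    o,d=ray(n,uv);return o+d*(z-o[2])/d[2]
def cloud(n,d):
    c=camera_params(n);v,u=np.mgrid[:420,:560]
    P=np.stack([(u-c['K'][0,2])/c['K'][0,0]*d,(v-c['K'][1,2])/c['K'][1,1]*d,d],-1)
    return (P-c['t'])@c['R']
E
python3 - <<'E'
from h import *
for n in('side','top'):
    f=np.load(n+'0.npz');p,d=f['p'],f['d'];P=cloud(n,d);hsv=cv2.cvtColor(p,cv2.COLOR_RGB2HSV)
    # windows
    g=cv2.inRange(hsv,(50,150,60),(75,255,255))
    N,l,st,ce=cv2.connectedComponentsWithStats(g)
    for i in range(1,N):
        if 60<st[i,4]<2000: print(n,'green',st[i],ce[i],onz(n,ce[i],.041))
    o=cv2.inRange(hsv,(5,180,100),(16,255,255))
    N,l,st,ce=cv2.connectedComponentsWithStats(o)
    for i in range(1,N):
        if st[i,4]>40:
            m=(l==i)&(d>0);q=P[m];print(n,'orange',st[i],np.median(q,0)); t=q[q[:,2]>.278]
            if len(t): print(' top',len(t),t.min(0),t.max(0),t.mean(0))
    if n=='side':
        m=(d>0)&(abs(P[...,2]-.79)<.012);q=P[m];
        print('rail z',len(q),q.min(0),q.max(0),np.median(q,0))
        np.save('rail.npy',q)
        # slab centre vs y
        A=[]
        ysl=np.arange(q[:,1].min(),q[:,1].max(),.05)
        for a in ysl:
            s=q[(q[:,1]>a)&(q[:,1]<a+.05)]
            if len(s)>50: A.append([a+.025,s[:,0].min(),s[:,0].max(),len(s)]);print(A[-1])
    w=(d>0)&(abs(P[...,2]-.093)<.005)&(hsv[...,1]<60)&(hsv[...,2]>120)
    q=P[w];print('shelf',len(q),q.min(0) if len(q) else '',q.max(0) if len(q) else'')
    if len(q): print(cv2.minAreaRect(q[:,:2].astype(np.float32)))
E
```

```text
side orange [324 136  11  12  87] [0.4836 0.1413 0.2846]
 top 84 [0.4688 0.13   0.2802] [0.4989 0.1532 0.2888] [0.4842 0.141  0.2846]
rail z 3140 [ 0.5633 -0.4863  0.778 ] [0.7864 0.3477 0.802 ] [ 0.7778 -0.1004  0.7905]
[np.float64(-0.4612650878915375), np.float64(0.7809989445183553), np.float64(0.7826934629847603), 217]
[np.float64(-0.4112650878915375), np.float64(0.7803077864442963), np.float64(0.7820173945575967), 211]
[np.float64(-0.3612650878915375), np.float64(0.7795529838599283), np.float64(0.7812375365380196), 208]
[np.float64(-0.3112650878915375), np.float64(0.7785401905464632), np.float64(0.7805587818154335), 207]
[np.float64(-0.2612650878915375), np.float64(0.7780138602333752), np.float64(0.779902199416087), 208]
[np.float64(-0.21126508789153756), np.float64(0.7771943603922462), np.float64(0.7792278808459382), 193]
[np.float64(-0.16126508789153757), np.float64(0.7764444502177859), np.float64(0.7784141902487007), 191]
[np.float64(-0.11126508789153758), np.float64(0.7757908704408185), np.float64(0.777701243182011), 184]
[np.float64(-0.06126508789153758), np.float64(0.774768
[... 788 characters left out ...]
491210846235), np.float64(0.768971602136634), np.float64(0.7707523458088186), 89]
shelf 729 [0.6107 0.218  0.088 ] [0.6969 0.3872 0.0979]
((0.6539492011070251, 0.3022209703922272), (0.08514882624149323, 0.16992615163326263), 1.0798834562301636)
top green [237 135  16  15 175] [244.6971 142.1657] [ 0.7846 -0.0119  0.041 ]
top green [285 180  23  22 360] [295.7167 190.3333] [ 0.6577 -0.1406  0.041 ]
top orange [156 251  12  17 203] [0.4808 0.1393 0.2854]
 top 201 [0.4656 0.129  0.2815] [0.4962 0.1509 0.2884] [0.4807 0.1398 0.2853]
shelf 661 [ 0.6066 -0.7976  0.088 ] [0.7933 0.3836 0.0979]
((0.6955056190490723, -0.20843720436096191), (0.06982513517141342, 1.1923887729644775), 6.072327136993408)
```

```bash
cat >> h.py <<'E'
def frac(p,R=None):
    s=observe();T=s['tool_rot'];print('now',s['time_s'],s['position'],'shift',T.T@(np.array(p)-s['position'])/.5)
    if R is not None: print('turn',cv2.Rodrigues(T.T@R)[0].ravel()/np.pi)
GY=np.array([-.0151,1,0]);GY/=np.linalg.norm(GY);GX=np.array([GY[1],-GY[0],0])
RT=np.stack([GX,-GY,[0,0,-1]],1)
E
python3 - <<'E'
from h import *
for n,r in(('side',(235,228,282,275)),('top',(272,166,320,216))):
    f=np.load(n+'0.npz');p,d=f['p'],f['d'];x0,y0,x1,y1=r
    c=p[y0:y1,x0:x1].astype(int);m=((c[...,1]-c[...,0]>25)&(c[...,1]-c[...,2]>15)).astype(np.uint8)
    cs,_=cv2.findContours(m,cv2.RETR_EXTERNAL,cv2.CHAIN_APPROX_NONE);k=max(cs,key=cv2.contourArea)
    e=cv2.fitEllipse(k);uv=np.array(e[0])+[x0,y0];w=onz(n,uv,.041)
    print(n,uv,e[1],w,'handle target',w-.173*GX,'depth z',cloud(n,d)[int(uv[1]),int(uv[0])])
frac([.4825,.1402,.36],RT)
E
```

```text
side [256.5563 250.6602] (17.947805404663086, 18.29913902282715) [ 0.6603 -0.1383  0.041 ] handle target [ 0.4874 -0.1409  0.041 ] depth z [ 0.6576 -0.1393  0.0401]
top [295.5333 190.1947] (22.6846923828125, 23.21798324584961) [ 0.6581 -0.1401  0.041 ] handle target [ 0.4851 -0.1428  0.041 ] depth z [ 0.6578 -0.1385  0.045 ]
now 0.1 [ 0.2371 -0.496   0.2308] shift [ 0.9915 -0.9367 -0.257 ]
turn [-0.0004 -0.      0.1371]
```

```bash
python3 -m handwheel '[[[0,0,-0.1],[0,0,0]],[[0.1,-0.1,-0.2],[0,0,0]],[[0.99,-0.937,-0.257],[0,0,0.137]],[[0.99,-0.937,-0.257],[0,0,0.137]],[[0.99,-0.937,-0.257],[0,0,0.137]],[[0.99,-0.937,-0.257],[0,0,0.137]],[[0.99,-0.937,-0.257],[0,0,0.137]],[[0.99,-0.937,-0.257],[0,0,0.137]],[[0.99,-0.937,-0.257],[0,0,0.137]],[[0.99,-0.937,-0.257],[0,0,0.137]]]' 1; python3 -c "
from h import *
frac([.4825,.1402,.36],RT)"
```

```text
time_s: 1.1
position: [0.3944, -0.0843, 0.3411]
tool_rot: [[1.0, 0.015, -0.0], [0.015, -1.0, 0.0], [-0.0, -0.0, -1.0]]
ft_force: [0.6, -0.6, -0.3]
grip_width: 0.0852
gripper_force: 0.0
now 1.1 [ 0.3944 -0.0843  0.3411] shift [ 0.183  -0.4463 -0.0377]
turn [-0.  0. -0.]
```

```bash
python3 -m handwheel '[[[0.18,-0.446,-0.038],[0,0,0]],[[0.18,-0.446,-0.038],[0,0,0]],[[0.18,-0.446,-0.038],[0,0,0]],[[0.18,-0.446,-0.038],[0,0,0]],[[0.18,-0.446,-0.038],[0,0,0]],[[0.18,-0.446,-0.038],[0,0,0]],[[0.18,-0.446,-0.038],[0,0,0]]]'; python3 - <<'E'
from h import *
frac([.4825,.1405,.2413],RT)
p,d=get_image('side');cv2.imwrite('pics/s1.png',p[:,:,::-1])
P=cloud('side',d);hsv=cv2.cvtColor(p,cv2.COLOR_RGB2HSV)
m=(cv2.inRange(hsv,(5,180,100),(16,255,255))>0)&(P[...,2]>.27)&(P[...,0]<.6)
print(P[m].mean(0) if m.any() else 0)
E
```

```text
time_s: 1.8
position: [0.4807, 0.1385, 0.3594]
tool_rot: [[1.0, 0.017, -0.001], [0.017, -1.0, -0.0], [-0.001, 0.0, -1.0]]
ft_force: [0.4, -0.0, 0.7]
grip_width: 0.0853
gripper_force: 0.0
now 1.8 [0.4807 0.1385 0.3594] shift [ 0.0039 -0.0041  0.2363]
turn [0.0001 0.0004 0.0006]
0
```

View pics/s1.png

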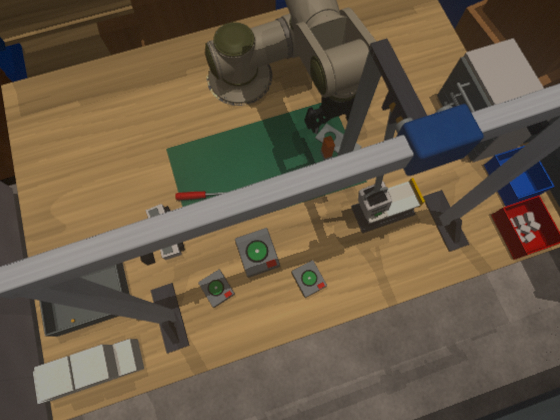

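The gripper now stands above the handle at about (325,125). The unit, at (378,200), is still parked and the view of it is clear.

```bash
python3 -m handwheel '[[[0.004,-0.003,0.08],[0,0,0]],[[0.004,-0.003,0.16],[0,0,0]],[[0.004,-0.003,0.236],[0,0,0]],[[0.004,-0.003,0.236],[0,0,0]],[[0.004,-0.003,0.236],[0,0,0]]]' && python3 -m handwheel '[[[0,0,0],[0,0,0]],[[0,0,0],[0,0,0]],[[0,0,0],[0,0,0]],[[0,0,0],[0,0,0]],[[0,0,0],[0,0,0]],[[0,0,0],[0,0,0]]]' 0 60
python3 - <<'E'
from h import *
frac([.4825,.1405,.2413],RT)
p,d=get_image('side');np.savez('s2.npz',p=p,d=d);cv2.imwrite('pics/s2.png',cv2.resize(p[100:300,220:440,::-1],None,fx=3,fy=3))
E
```

```text
time_s: 2.35
position: [0.4832, 0.1386, 0.2433]
tool_rot: [[1.0, 0.014, 0.001], [0.014, -1.0, -0.0], [0.001, 0.0, -1.0]]
ft_force: [0.0, -0.0, -0.2]
grip_width: 0.0855
gripper_force: 0.0
time_s: 2.95
position: [0.483, 0.1397, 0.2428]
tool_rot: [[1.0, 0.016, 0.001], [0.016, -1.0, 0.0], [0.001, -0.0, -1.0]]
ft_force: [-1.5, 0.7, 6.2]
grip_width: 0.0234
gripper_force: 60.2
now 2.95 [0.483  0.1397 0.2428] shift [-0.001  -0.0016  0.0029]
turn [-0.0001 -0.0004  0.0001]
```

View pics/s2.png

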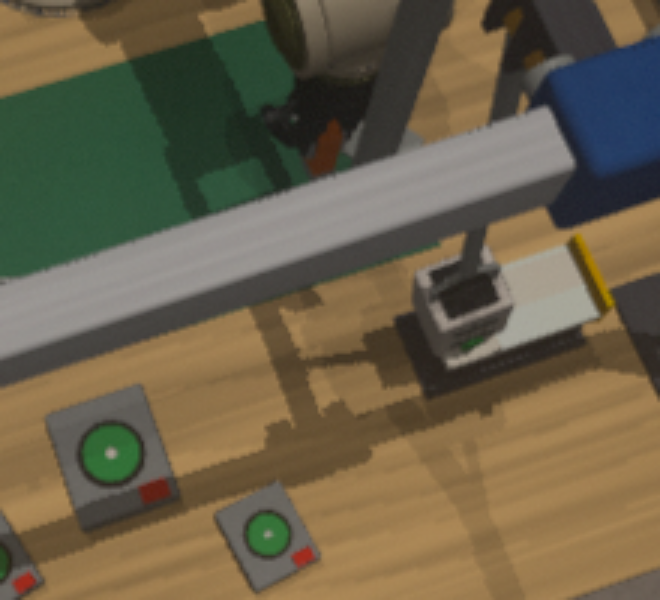

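The pads hold the handle, at crop (325,145). The unit is still parked on the shelf at crop (460,300). Next I draw it off slowly.

```bash
cat >> h.py <<'E'
def unit(n='side'):
    "box top midpoint along gantry y relative to handle (m), time"
    s=observe();p,d=get_image(n);P=cloud(n,d)
    m=(d>0)&(P[...,2]>.195)&(P[...,2]<.225)&(P[...,0]>.615)&(P[...,0]<.705)&(P[...,1]>-.35)&(P[...,1]<.3)&(p.min(-1)>60)
    q=P[m];g=q@GY;h=s['position']@GY
    lo,hi=np.percentile(g,[2,98]);return s['time_s'],(lo+hi)/2-h,hi-lo,len(g),h,q[:,2].max()
E
python3 -c "
from h import *
print(np.array(unit()))"
python3 -m handwheel '[[[0,0.016,0],[0,0,0]],[[0,0.032,0],[0,0,0]],[[0,0.048,0],[0,0,0]],[[0,0.064,0],[0,0,0]],[[0,0.08,0],[0,0,0]],[[0,0.096,0],[0,0,0]],[[0,0.112,0],[0,0,0]],[[0,0.128,0],[0,0,0]],[[0,0.144,0],[0,0,0]],[[0,0.16,0],[0,0,0]]]'
python3 -m handwheel '[[[0,0.016,0],[0,0,0]],[[0,0.032,0],[0,0,0]],[[0,0.048,0],[0,0,0]],[[0,0.064,0],[0,0,0]],[[0,0.064,0],[0,0,0]]]'
python3 -c "
from h import *
for i in range(20):print(np.array(unit()))"
```

```text
[  3.       0.0783   0.0736 220.       0.1324   0.225 ]
time_s: 4.05
position: [0.4842, 0.0592, 0.2427]
tool_rot: [[1.0, 0.016, 0.001], [0.016, -1.0, -0.0], [0.001, 0.0, -1.0]]
ft_force: [-2.0, -0.7, 5.8]
grip_width: 0.0235
gripper_force: 60.4
time_s: 4.55
position: [0.4847, 0.0267, 0.2428]
tool_rot: [[1.0, 0.015, 0.001], [0.015, -1.0, -0.001], [0.001, 0.001, -1.0]]
ft_force: [-2.2, -0.0, 6.2]
grip_width: 0.0231
gripper_force: 60.4
[  4.55     0.0229   0.0734 259.       0.0194   0.2231]
[  4.6      0.034    0.0735 258.       0.0197   0.225 ]
[  4.65     0.0438   0.073  246.       0.0199   0.2245]
[  4.7      0.0518   0.0728 246.       0.02     0.224 ]
[  4.75     0.0568   0.0735 233.       0.0201   0.2245]
[  4.8      0.0601   0.0731 230.       0.0201   0.2246]
[  4.85     0.0604   0.0731 228.       0.0202   0.225 ]
[  4.9      0.0584   0.0735 234.       0.0202   0.2249]
[  4.95     0.0532   0.0722 240.       0.0202   0.2246]
[  5.       0.0464   0.0737 245.       0.0202   0.2246]
[  5.05     0.0371   0.0739 254.       0.0202   0.223 ]
[  5.1      0.0257   0.0734 255.       0.0202   0.2246]
[  5.15     0.0139   0.0738 258.       0.0202   0.2233]
[  5.2      0.0013   0.0737 245.       0.0202   0.2223]
[  5.25    -0.0115   0.0733 234.       0.0202   0.2225]
[  5.3     -0.0235   0.0734 225.       0.0202   0.2238]
[  5.35    -0.0352   0.0732 224.       0.0202   0.2221]
[  5.4     -0.0448   0.0732 231.       0.0202   0.2242]
[  5.45    -0.0528   0.0733 241.       0.0202   0.2248]
[  5.5     -0.0583   0.074  234.       0.0202   0.2248]
```

```bash
cat >> h.py <<'E'
from scipy.optimize import curve_fit
W0=4.2
def fit(D,w=None,c=None):
    t,s=D[:,0],D[:,1];t0=t[-1]
    f=lambda t,a,b,c_,w_:(c_ if c is None else c)+a*np.cos((w or w_)*(t-t0))+b*np.sin((w or w_)*(t-t0))
    k,_=curve_fit(f,t,s,[0.01,0.01,0.,W0]);k[3]=w or k[3]
    if c is not None:k[2]=c
    print('fit a,b,c,w',k,'amp mm',1e3*np.hypot(k[0],k[1]),'rms',np.std(s-f(t,*k)),'period',2*np.pi/k[3]);return k
def plan(k,t0,tn,dist,N):
    "k from fit at t0; plan from tn: rows of gantry-y positions, each .1s, total dist, ending still"
    a,b,_,w=k;dt=.1
    A0=(a+0j-1j*b)*np.exp(1j*w*(tn-t0))  # s=Re(A), s'=w*Re(iA)
    # velocities v_0..v_{N-1}; dv at times j*dt, j=0..N ; theta' jump = -dv*w^2/g -> s' jump *.505
    M=np.zeros((N+1,N))                  # dv = M v
    for j in range(N): M[j,j]=1;M[j+1,j]=-1
    ph=-.505*w*w/9.81/w*np.exp(1j*w*(N*dt-np.arange(N+1)*dt))*(-1j)
    e=ph@M;Af=A0*np.exp(1j*w*N*dt)
    C=np.array([e.real,e.imag,np.full(N,dt)]);r=np.array([-Af.real,-Af.imag,dist])
    H=M.T@M;Hi=np.linalg.inv(H);v=Hi@C.T@np.linalg.solve(C@Hi@C.T,r)
    p=np.cumsum(v)*dt
    S=[];A=A0
    for j in range(N):
        dv=(M@v)[j];A=(A-1j*(-dv*.505*w/9.81))*np.exp(1j*w*dt);S.append(A.real)
    print('rows (tool y frac)',np.round(-p/.5,4).tolist());print('vmax',abs(v).max(),'max swing rad',np.abs(S).max()/.505)
E
python3 - <<'E'
from h import *
D=np.array([unit()[:2] for i in range(8)])
T="""4.65 .0438;4.7 .0518;4.75 .0568;4.8 .0601;4.85 .0604;4.9 .0584;4.95 .0532;5 .0464;5.05 .0371;5.1 .0257;5.15 .0139;5.2 .0013;5.25 -.0115;5.3 -.0235;5.35 -.0352;5.4 -.0448;5.45 -.0528;5.5 -.0583"""
D=np.vstack([np.array([list(map(float,x.split())) for x in T.split(';')]),D]);print(D[-8:,1])
k=fit(D);s=observe();print(s['time_s'],s['position']@GY)
np.savez('D.npz',D=D,k=k)
for N in(16,20): plan(k,D[-1,0],s['time_s'],-.150-s['position']@GY,N)
E
```

```text
[-0.0625 -0.0627 -0.0603 -0.0544 -0.0471 -0.0379 -0.0272 -0.015 ]
fit a,b,c,w [-0.0144  0.0598 -0.0007  4.1949] amp mm 61.47062058092716 rms 0.0003430067858587328 period 1.497816097499054
5.95 0.020169034214919262
rows (tool y frac) [0.0043, 0.0103, 0.0167, 0.0235, 0.0313, 0.0419, 0.057, 0.0782, 0.1061, 0.1405, 0.1799, 0.2219, 0.2627, 0.2986, 0.3256, 0.3403]
vmax 0.20951842149247213 max swing rad 0.13489011518576371
rows (tool y frac) [-0.0008, -0.0024, -0.004, -0.0038, -0.0001, 0.009, 0.0249, 0.048, 0.0781, 0.1139, 0.1531, 0.1933, 0.2316, 0.2656, 0.2935, 0.3144, 0.3283, 0.3362, 0.3396, 0.3403]
vmax 0.20069518210976123 max swing rad 0.11957634245732791
```

```bash
python3 -m handwheel '[[[0,-0.001,0],[0,0,0]],[[0,-0.0025,0],[0,0,0]],[[0,-0.004,0],[0,0,0]],[[0,-0.004,0],[0,0,0]],[[0,0,0],[0,0,0]],[[0,0.009,0],[0,0,0]],[[0,0.025,0],[0,0,0]],[[0,0.048,0],[0,0,0]],[[0,0.078,0],[0,0,0]],[[0,0.114,0],[0,0,0]]]' | head -2
python3 -m handwheel '[[[0,0.039,0],[0,0,0]],[[0,0.079,0],[0,0,0]],[[0,0.1175,0],[0,0,0]],[[0,0.1515,0],[0,0,0]],[[0,0.1795,0],[0,0,0]],[[0,0.2005,0],[0,0,0]],[[0,0.214,0],[0,0,0]],[[0,0.222,0],[0,0,0]],[[0,0.2255,0],[0,0,0]],[[0,0.2262,0],[0,0,0]]]'
python3 - <<'E'
from h import *
U=[unit() for i in range(24)]
D=np.array(U);print(D[::4]);k=fit(D[2:],w=4.195);s=observe();print(s['time_s'],s['position'],s['position']@GY)
for N in(8,12,16): plan(k,D[-1,0],s['time_s'],-.150-s['position']@GY,N)
E
```

```text
time_s: 6.95
position: [0.4855, -0.0296, 0.2428]
time_s: 7.95
position: [0.4872, -0.1428, 0.2427]
tool_rot: [[1.0, 0.015, 0.001], [0.015, -1.0, -0.0], [0.001, 0.0, -1.0]]
ft_force: [-1.9, 1.5, 5.8]
grip_width: 0.0233
gripper_force: 60.4
[[  7.95    -0.0037   0.0733 210.      -0.1501   0.2214]
 [  8.15    -0.0009   0.0737 216.      -0.1502   0.2243]
 [  8.35     0.0025   0.0736 218.      -0.1501   0.2246]
 [  8.55     0.0042   0.0735 217.      -0.1501   0.224 ]
 [  8.75     0.0027   0.0741 216.      -0.1501   0.2236]
 [  8.95    -0.0001   0.0737 219.      -0.1501   0.2241]]
fit a,b,c,w [-0.0025 -0.0032 -0.0001  4.195 ] amp mm 4.043324808721623 rms 0.00013474676986615906 period 1.4977795726292218
9.15 [ 0.4872 -0.1428  0.2428] -0.15014734500775628
rows (tool y frac) [-0.0012, -0.0008, 0.0015, 0.0048, 0.007, 0.0066, 0.0035, -0.0003]
vmax 0.01905126914897533 max swing rad 0.008730763239421289
rows (tool y frac) [0.001, 0.0024, 0.0038, 0.0049, 0.0054, 0.0052, 0.0044, 0.0033, 0.002, 0.0009, 0.0001, -0.0003]
vmax 0.00714601355035526 max swing rad 0.006847326949670393
rows (tool y frac) [0.0007, 0.0018, 0.003, 0.0039, 0.0044, 0.0044, 0.0038, 0.0028, 0.0015, 0.0003, -0.0007, -0.0012, -0.0014, -0.0011, -0.0007, -0.0003]
vmax 0.006142233245872513 max swing rad 0.007052544937521858h.py:29: OptimizeWarning: Covariance of the parameters could not be estimated
  k,_=curve_fit(f,t,s,[0.01,0.01,0.,W0]);k[3]=w or k[3]
```

```bash
python3 -m handwheel '[[[0,-0.0012,0],[0,0,0]],[[0,-0.0008,0],[0,0,0]],[[0,0.0015,0],[0,0,0]],[[0,0.0048,0],[0,0,0]],[[0,0.007,0],[0,0,0]],[[0,0.0066,0],[0,0,0]],[[0,0.0035,0],[0,0,0]],[[0,0,0],[0,0,0]]]'|head -2
python3 - <<'E' 2>/dev/null
from h import *
U=[unit() for i in range(24)]
D=np.array(U);k=fit(D[1:],w=4.195)
print(np.array(unit('top')))
s=observe();print(s['time_s'],s['position']@GY)
p,d=get_image('top');cv2.imwrite('pics/t3.png',cv2.resize(p[130:300,200:400,::-1],None,fx=3,fy=3))
np.savez('t3.npz',p=p,d=d)
k[2]=0
for N in(8,10): plan(k,D[-1,0],s['time_s']+.05,0,N)
E
```

```text
time_s: 9.95
position: [0.4872, -0.1428, 0.2427]
fit a,b,c,w [ 0.0001  0.0001 -0.0002  4.195 ] amp mm 0.17197675791946127 rms 4.652488730455449e-05 period 1.4977795726292218
[ 11.15     0.0003   0.0728 363.      -0.1499   0.2229]
11.2 -0.14987751492651044
rows (tool y frac) [-0.0001, -0.0002, -0.0002, -0.0003, -0.0002, -0.0001, -0.0001, 0.0]
vmax 0.00047311098614581334 max swing rad 0.0002490484778584476
rows (tool y frac) [-0.0001, -0.0002, -0.0002, -0.0002, -0.0002, -0.0001, -0.0001, -0.0, 0.0, 0.0]
vmax 0.00047629540597428496 max swing rad 0.0002454900522482427
```

View pics/t3.png

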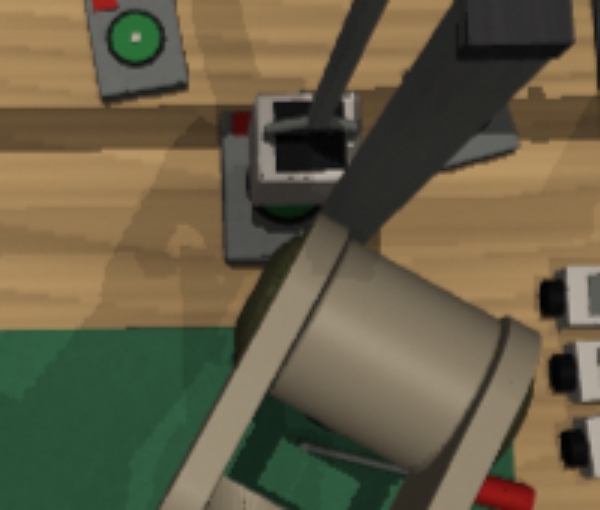

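The unit hangs still, with a swing of about 0.2 mm, over the large window at crop (305,150). Its centre matches the window to about 1 mm. I'll hold it there for the reading.

```bash
Z='x'; for i in 1 2 3 4 5 6; do python3 -m handwheel '[[[0,0,0],[0,0,0]],[[0,0,0],[0,0,0]],[[0,0,0],[0,0,0]],[[0,0,0],[0,0,0]],[[0,0,0],[0,0,0]],[[0,0,0],[0,0,0]],[[0,0,0],[0,0,0]],[[0,0,0],[0,0,0]],[[0,0,0],[0,0,0]],[[0,0,0],[0,0,0]]]' | grep -E 'time|ft'; done
python3 - <<'E' 2>/dev/null
from h import *
D=np.array([unit() for i in range(16)]);k=fit(D,w=4.195);print(D[-1])
E
```

```text
time_s: 12.25
ft_force: [-1.7, 0.6, 5.8]
time_s: 13.25
ft_force: [-2.7, 0.5, 6.9]
time_s: 14.25
ft_force: [-1.2, 0.5, 6.0]
time_s: 15.25
ft_force: [-0.9, 0.2, 5.9]
time_s: 16.25
ft_force: [-2.1, 0.6, 6.4]
time_s: 17.25
ft_force: [-2.2, 0.2, 6.1]
fit a,b,c,w [-0.0001  0.0001 -0.0001  4.195 ] amp mm 0.14264504493413044 rms 2.7235883086793475e-05 period 1.4977795726292218
[ 18.      -0.0003   0.0738 217.      -0.1499   0.2244]
```

```bash
python3 -m handwheel '[[[0,0,0],[0,0,0]],[[0,0,0],[0,0,0]],[[0,0,0],[0,0,0]],[[0,0,0],[0,0,0]],[[0,0,0],[0,0,0]],[[0,0,0],[0,0,0]]]' 0.8
python3 -m handwheel '[[[0,0,-0.02],[0,0,0]],[[0,0,-0.06],[0,0,0]],[[0,0,-0.12],[0,0,0]],[[0,0,-0.18],[0,0,0]],[[0,0,-0.22],[0,0,0]],[[0,0,-0.24],[0,0,0]],[[0,0,-0.24],[0,0,0]]]'
python3 - <<'E' 2>/dev/null
from h import *
D=np.array([unit() for i in range(24)]);k=fit(D,w=4.195);print(D[-1],observe()['time_s'], 'unit g',k[2]+D[-1,4])
E
```

```text
time_s: 18.65
position: [0.4872, -0.1425, 0.242]
tool_rot: [[1.0, 0.015, -0.0], [0.015, -1.0, 0.0], [-0.0, -0.0, -1.0]]
ft_force: [0.0, 0.0, 0.4]
grip_width: 0.0687
gripper_force: 0.0
time_s: 19.35
position: [0.4874, -0.1426, 0.3632]
tool_rot: [[1.0, 0.015, 0.002], [0.015, -1.0, -0.001], [0.002, 0.001, -1.0]]
ft_force: [0.1, 0.6, -0.7]
grip_width: 0.0683
gripper_force: 0.0
fit a,b,c,w [ 0.0001 -0.0001 -0.0002  4.195 ] amp mm 0.15217179200970232 rms 5.679074680669008e-05 period 1.4977795726292218
[ 20.5     -0.0001   0.0742 211.      -0.1499   0.222 ] 20.55 unit g -0.15007380187936548
```

```bash
python3 -c "
from rig import *
print(close_job())"
```

```text
the job is handed in; nothing more can be done
None
```

Job handed in at about 20.6 s. The unit was drawn off the shelf, held still over the large green window for over 5 s, and released; it hung still (swing about 0.15 mm, centre about 1–2 mm from the window's) with the gripper clear of the handle.

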